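# Lock the sprung service hatch of the lure-drying wheel's drive box with the wide slot key

## Robot

A 6-joint arm with a two-finger parallel gripper is mounted at the origin on a cart in front of the work surface, level with it; the furniture and walls round the work are solid. World frame = base frame: x ahead of the robot, y to its left, z up, the work surface at z = 0. Lengths are in mm, angles in rad, forces in N, time in s.
With the tool pointing down it reaches from about 275 to 1000 mm from the base axis. Payload 8.4 kg.
Tool frame: the origin (TCP) lies between the finger pads; the fingertips stand 22 mm ahead of it and the grasp point (between the pads) lies 3 mm ahead of it; z points along the fingers, y is the line along which they close (so a half turn about z gives the same grasp; the last joint's range is limited). The gripper opens to 85 mm and grips with 20 to 120 N. Pads are 22 mm wide; open, the fingers measure 114 mm over their backs; the gripper's body (76 mm by 85 mm) begins 54 mm behind the grasp point. The pads swing forward as they close: fully open they stand 13 mm farther back than shut.
Start: joints at [-1.118, 0.353, 1.633, -0, 1.155, -0.002], TCP at [274.551, -561.471, 253.281] pointing down, gripper open.
Joint ranges: [-2.63, 2.63], [-0.92, 2.1], [0.06, 2.66], [-1.3, 4.44], [0, 2.69], [-3.02, 3.02]. Speed limits (rad/s): [2.22, 2.22, 2.79, 3.14, 3.14, 3.14].

## Interface

Orientations are given as [roll, pitch, yaw] about the fixed x, y, z axes, in that order (R = Rz(yaw) Ry(pitch) Rx(roll)).
In Python, from rig import r, grab_frame gives the robot as it stands.
- The arm moves only by the shell command python3 -m inch 'ROWS' [FORCE]. ROWS is JSON, a list of rows, each a list of 7 numbers: the turn, a rotation vector about the tool's x, y, z as a fraction of full scale, then the shift along the tool's x, y, z as a fraction of full scale, then the closure, from 0 (fully open) to 1 (shut). In form: [[rx, ry, rz, dx, dy, dz, fingers], ...]. A call has 1 to 8 rows; each row shifts and turns the commanded pose from where the row before left it, along the tool's axes as they then stand; what a row does not reach is not made up. Full scale, the value 1, is 2.5 cm for a shift and pi rad for a turn. A row lasts 1/12 s, in which the tool goes at most 41.7 mm and 7.16 degrees, less where a joint would pass 70% of its speed; a pose out of reach is approached as far as the arm can. A call with a number of a shift or a turn outside -1 to 1 is refused whole. A call with a gripper value outside its range is refused whole. The fingers move at their own pace and stop on an object; FORCE is the grip in N (left out, the last holds). Time passes only in rows, so rows that do not move let the fingers close. It gives the time, the measured TCP pose, the force, the opening and the grip force at its end, in the units of the state.
- r.sense(): the state, without advancing time (a new reading comes with each control period).
- grab_frame(name): name is "side" or "top" or "wrist"; returns a dict with "pixels" (480x640x3 uint8, red, green, blue), "z_map" (480x640 float32, mm along the optical axis (not along the pixel's ray), 0 where there is no reading), "vertical_fov" (degrees; the focal length in pixels is half the picture's height over the tangent of half this angle, whatever the lens; pixels are square), "cx", "cy" (the principal point, pixels), "dist" ([k1, k2, p1, p2, k3] as OpenCV has them; the pictures are not rectified), "cam_to_world" (4x4, takes a point from camera to world coordinates). Camera axes: x right, y down, z forward; pixel columns grow to the right and rows downward; lengths in mm; the calibration is good to about 2 mm. A picture is of the moment at which its call begins.
- r.sign_off(): hands the job in; it is judged then, once.
The state is a dict: "clock": time; "qpos": joint angles; "qvel": joint speeds; "joint_efforts": joint torques, N m; "eef_pos": TCP position; "tcp_rot": TCP orientation; "contact_force": force on the tool from outside, world axes, zero at the start; "wrist_torque": the same for the moment, N m; "opening": opening from 0.0 (shut) to 1.0 (fully open); "grasp_force": force on a finger pad.
Only numpy, scipy, OpenCV 4.12 (cv2) and the standard library are available. Lean on these libraries where they do the work, as an engineer would, in place of code of your own. Each camera call takes 0.05 s, during which the arm holds its last target. There are 200 camera calls.

## Task

The hatch on the drying wheel's drive box is standing ajar on its spring. Take the wide slot key (the one with the flat paddle handle) out of the key block, put its blade in the slotted lock on the hatch, push the hatch down gently until you feel it land on its catch and, keeping it down, turn the lock clockwise until its slot points front to back (about a quarter turn). Then put the key back upright in its pocket of the block; do not force the lock and leave the other things on the desk where they are.

Things in the scene. Friction and masses are not known exactly. Their poses are not given: they have to be found in the camera images.
- key_grip (a point): Centre of the black paddle handle (16 mm thick along x, 36 wide along y, 40 high) of the wide slot key, a loose 90 g tool 72 mm long, upright in the block, blade down. Grip it across its thickness. Below is a flat steel blade 18 mm wide (y), 4 thick, 2.6 thick over the last 9 mm. z points up out of the handle. Blade's end 52 mm, handle's underside 20 mm below this point.
- key_tip (a point): Middle of the end of the wide key's blade, 52 mm below the handle's centre; axes as the handle's. In the block the underside of the handle rests on the block's top and this end hangs 8 mm above the desk. The key is alike both ways round.
- narrow_key_grip (a point): Centre of the round black handle (19 mm across, 40 mm high) of a second key whose blade is only 9 mm wide. It stands in the other pocket of the block and is not needed: leave it there.
- block: The key block: a fixed wooden block 46 (x) by 104 (y) by 40 mm high, origin under its centre, with two pockets in its top at y = -30 and +30 mm. The wide key may stand in either, its blade along the block's y.
- pocket_a (a point): Mouth of the block's pocket at y = -30 mm, level with the block's top (axes as the block's). Each pocket is a slot 21 mm long (y), 7 mm wide (x) and 36 mm deep, with 2 mm bevels.
- pocket_b (a point): Mouth of the block's pocket at y = +30 mm; otherwise the same.
- dryer: Drive box of the lure-drying wheel: fixed, grey sheet steel, 170 (x) by 140 (y) by 74 mm high, origin under its centre, front with switch and knob at -x. On its rear (x over 25 mm) stands a gear motor, 120 mm up, with a 100 mm peg wheel outside the right side (-y). The front 102 mm of the top is the hatch; its lock lies at y = 0, 60 mm in front of the centre.
- hatch (a joint): Angle (rad) of the sprung hatch about its hinge, along the box's y at x = +22 mm, 72 mm above the desk, 82 mm behind the lock. 0: level; larger: front edge up. Unlocked it rests at about 0.15, the lock 12 mm up. The spring takes about 0.45 N per mm at the lock, 3 to 8 N in all, until the hatch lands on its catch; then the force climbs steeply.
- hatch_edge (a point): Middle of the hatch's front edge, 102 mm from the hinge. It lands on a rigid bracket inside the box, which is adjustable: its height is not measured and differs from box to box, so the landing comes anywhere from 5 mm above to 5 mm below level (as measured at the lock) and must be felt. Once locked and let go the hatch comes back up by about 1.5 mm.
- slot (a point): Middle of the slot's floor in the round steel head (26 mm across) of the lock; moves with hatch and head, 76 mm above the desk when level; y along the slot, z up. Slot 4.5 mm wide, bevelled to 6.9 at the mouth, 6 mm deep, 26 mm long, within a collar level with the head. Pressing on its floor presses the hatch down. Over 22 N in all between key and box, pressing and twisting together, spoils the lock.
- cam (a joint): Angle (rad) of the lock's head, growing clockwise seen from above: 0 open (slot along the box's y), 1.57 locked (slot along the box's x), hard stop at 1.70. Starts at 0 to 0.25; friction 0.04 N m; stays where left. Its tongue passes under the bracket only while the hatch is held within about 1.5 mm of its landing; else it strikes the bracket's edge at about 0.4 rad.
- jar_teal_mid (a point): Centre of a small jar with teal paint and an ochre lid, 50 mm across, 58 mm high: leave it alone.
- jar_n4_mid (a point): Centre of a small jar with green paint and an ochre lid, 46 mm across, 58 mm high: leave it alone.
- bottle_blue_mid (a point): Centre of a small blue paint bottle with a black cap, 30 mm across, 58 mm high: leave it alone.
- cup_yellow_mid (a point): Centre of a small yellow cup, 46 mm across, 28 mm high: leave it alone.
- jar_rinse_mid (a point): Centre of an open rinsing jar with a stick in it, 56 mm across, 96 mm high: leave it alone.
- pliers_mid (a point): Centre of a pair of pliers with red grips lying on the desk, 162 by 50 by 12 mm: leave them alone.
- paint_lid_mid (a point): Centre of an upturned ochre jar lid with red paint in it, 48 mm across, 11 mm high: leave it alone.
Mind the look-alikes: they are no part of the job. What is shaped like the part that bears key_grip but blue is not meant.

How it is judged (in metres and radians):
On the way, in this order (a step that is already met when the one before it is completed fails the run):
1. the wide key's blade is in the slot of the lock (distance between key_tip and slot below 0.005 m), for 0.1 s.
2. with the blade still in the slot and the hatch held down, the lock has been turned home (distance between key_tip and slot below 0.005 m and value of joint cam above 1.4 rad and value of joint hatch below 0.085 rad), for 0.1 s.
At the end, for the whole second after the job is handed in: The lock is turned to at least 1.4 rad and holds the hatch down (below 0.085 rad); the wide key stands upright (within 0.15 rad) and at rest in a pocket of the block, its blade's end at most 13 mm above the block's underside (8 mm when right home) (value of joint cam above 1.4 rad and value of joint hatch below 0.085 rad and (horizontal distance between key_tip and pocket_a below 0.006 m or horizontal distance between key_tip and pocket_b below 0.006 m) and z of key_tip in the frame of block below 0.013 m and angle between key_grip's own z axis and vertical below 0.15 rad and linear speed of key below 0.02 m/s); the robot touches nothing.
It fails at once if the key and the drive box push on each other with more than 22 N (contact force between key and dryer above 22 N).
It fails at once if the fingers or the arm lean on the drive box with more than 10 N (contact force between any of the fingers, the arm and dryer above 10 N).
It fails at once if the other key is moved by more than 15 mm (distance of narrow_key_grip from where it was at the start of the episode above 0.015 m).
It fails at once if another loose thing on the desk is moved by more than 20 mm (distance of any of jar_teal_mid, jar_n4_mid, bottle_blue_mid, cup_yellow_mid, jar_rinse_mid, pliers_mid, paint_lid_mid from where it was at the start of the episode above 0.02 m).
It also fails if it takes over 61 s, if anything falls off the work surface, if the arm or the gripper's body presses on something with over 40 N, if the wrist force passes 120 N, or if a joint passes its speed limit or range.

## Working session

There is one attempt and no reset: what is moved stays moved. The work goes in short steps, Python scripts to look and compute and a shell command to move; the robot and the scene stay as the last step left them, time stands still between calls to the robot, and variables do not carry over. Pictures are saved under pics/ and viewed, at most 11 in all, crops included, and the job is handed in when it is done.

```bash
mkdir -p pics; ls; cat > h.py <<'E'
import numpy as np, cv2, pickle
from rig import r, grab_frame
def snap(name, fn):
    f=grab_frame(name); pickle.dump(f,open(fn+'.pkl','wb')); cv2.imwrite('pics/'+fn+'.png',f['pixels'][:,:,::-1]); return f
def load(fn): return pickle.load(open(fn+'.pkl','rb'))
def K(f):
    F=240/np.tan(np.radians(f['vertical_fov'])/2); return np.array([[F,0,f['cx']],[0,F,f['cy']],[0,0,1]])
def ray(f,u,v):
    p=cv2.undistortPoints(np.array([[[u,v]]],float),K(f),np.array(f['dist'],float))[0,0]
    return np.array([p[0],p[1],1.])
def pt(f,u,v,z=None):
    T=np.array(f['cam_to_world']); d=T[:3,:3]@ray(f,u,v); o=T[:3,3]
    if z is None: return o+d*np.median(f['z_map'][int(v)-1:int(v)+2,int(u)-1:int(u)+2])
    return o+d*(z-o[2])/d[2]
def proj(f,p):
    T=np.linalg.inv(np.array(f['cam_to_world'])); R=T[:3,:3]
    return cv2.projectPoints(np.array(p,float).reshape(-1,1,3),cv2.Rodrigues(R)[0],T[:3,3],K(f),np.array(f['dist'],float))[0][:,0]
E
python3 - <<'E'
from h import *
for n in('top','side'):
    f=snap(n,n+'0'); print(n,f['vertical_fov'],f['dist'],np.round(f['cam_to_world'],2))
s=r.sense();print({k:np.round(v,3) for k,v in s.items()})
E
```

```text
pics
top 51.29778827998855 [-0.08718091  0.          0.          0.          0.        ] [[ 3.0000e-02 -9.9000e-01  1.5000e-01  4.9474e+02]
 [-1.0000e+00 -3.0000e-02 -1.0000e-02  8.1170e+01]
 [ 2.0000e-02 -1.5000e-01 -9.9000e-01  9.3073e+02]
 [ 0.0000e+00  0.0000e+00  0.0000e+00  1.0000e+00]]
side 47.423648758092895 [-0.07223677  0.          0.          0.          0.        ] [[ 1.0000e+00  5.0000e-02 -3.0000e-02  6.2906e+02]
 [ 6.0000e-02 -6.1000e-01  7.9000e-01 -6.7559e+02]
 [ 2.0000e-02 -7.9000e-01 -6.1000e-01  6.8156e+02]
 [ 0.0000e+00  0.0000e+00  0.0000e+00  1.0000e+00]]
{'clock': np.float64(0.1), 'qpos': array([-1.118,  0.354,  1.634, -0.   ,  1.155, -0.002]), 'qvel': array([-0.001, -0.002, -0.002, -0.   ,  0.002, -0.   ]), 'joint_efforts': array([-1.0000e-03, -6.0636e+01, -3.4282e+01,  0.0000e+00,  4.0000e-03,
        0.0000e+00]), 'eef_pos': array([ 274.372, -561.101,  252.603]), 'tcp_rot': array([-3.14 ,  0.   ,  0.455]), 'contact_force': array([-0.496,  0.427,  0.043]), 'wrist_torque': array([-0.017,  0.013, -0.041]), 'grasp_force': np.float64(0.0), 'opening': np.float64(1.0)}
```

View pics/top0.png

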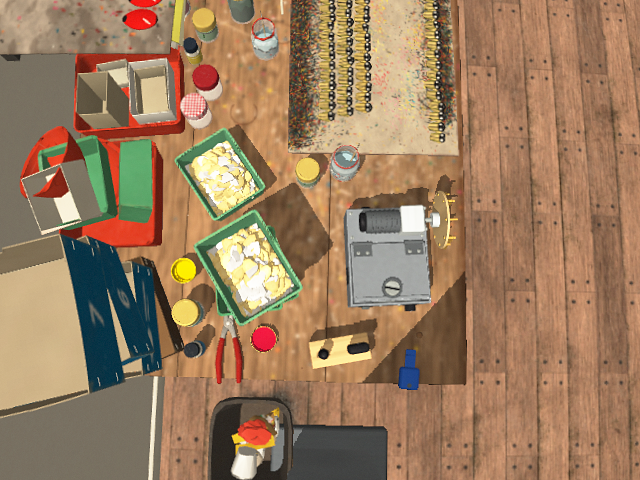

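View pics/side0.png

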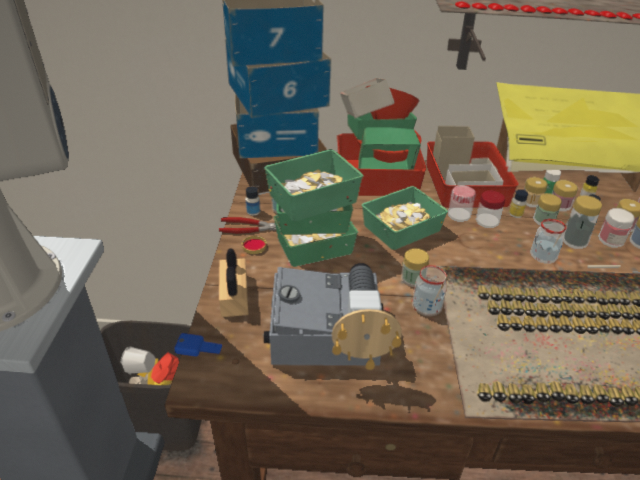

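The top view shows the block at about (340,350), with the wide key at (357,348) and the round one at (323,354). The lock is at (392,287), and the blue decoy lies at (409,370). In the side view the key handles are at about (232,268).

```bash
python3 - <<'E'
from h import *
f=load('top0')
im=f['pixels'][:,:,::-1][195:395,300:460]
cv2.imwrite('pics/c1.png',cv2.resize(im[:,:],None,fx=3.75,fy=3,interpolation=cv2.INTER_CUBIC) if 0 else cv2.resize(im[5:195],None,fx=3,fy=3,interpolation=cv2.INTER_CUBIC))
for u,v in [(357,348),(323,354),(392,287),(340,351),(350,300),(428,300)]: print(u,v,pt(f,u,v).round(1))
E
```

```text
357 348 [452.7  -5.   78.6]
323 354 [441.4  51.9  78.7]
392 287 [556.2 -61.5  89.2]
340 351 [444.8  20.8  38.1]
350 300 [533.6   7.1  64.3]
428 300 [ 536.8 -127.8   69.3]
```

View pics/c1.png

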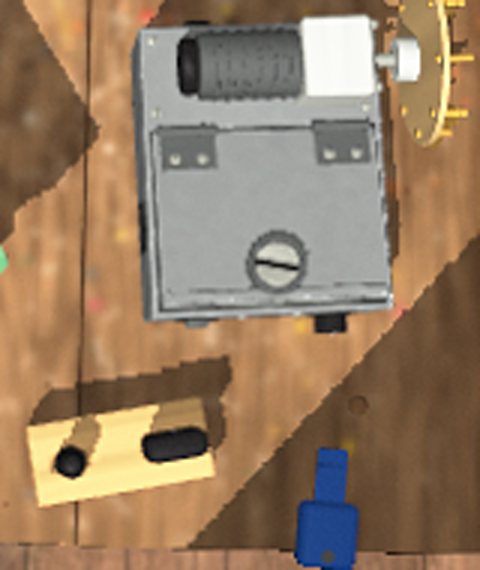

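The crop shows the wide handle centred at (175,444) and the lock head at (276,262), its slot turned slightly clockwise. The block's top corners are at (27,430), (205,398), (214,472) and (40,506).

```bash
python3 - <<'E'
from h import *
f=load('top0')
g=lambda a,b,z:pt(f,300+a/3-.33,200+b/3-.33,z)
B=np.array([g(*c,40) for c in [(27,430),(205,398),(214,472),(40,506)]]);print(B.round(1),B.mean(0))
d=(B[0]+B[3]-B[1]-B[2]);print('block yaw',np.arctan2(-d[0],d[1]),np.linalg.norm(d)/2)
print('key',g(175,444,80),'nar',g(70,461,80))
a,b=g(146,448,80),g(206,441,80);print(a,b,np.arctan2(-(a-b)[0],(a-b)[1]))
D=np.array([g(*c,74) for c in [(134,32),(148,318),(392,308),(378,18)]]);print(D.round(1),D.mean(0))
s=D[1]-D[2];print('dryer yaw',np.arctan2(-s[0],s[1])); s=D[0]-D[1];print(np.arctan2(s[1],s[0])); s=D[3]-D[2];print(np.arctan2(s[1],s[0]))
print('lock',g(276,262,90)); a,b=g(257,259,90),g(299,268,90);s=a-b;print('slot',np.arctan2(-s[0],s[1]))
E
```

```text
[[457.3  76.3  40. ]
 [478.6 -27.9  40. ]
 [435.8 -33.8  40. ]
 [413.8  67.4  40. ]] [446.37752518  20.50742745  40.        ]
block yaw 0.2076037955396 104.94052563897698
key [453.39802589  -6.50998794  80.        ] nar [442.56199871  52.01481072  80.        ]
[450.79762751   9.70323554  80.        ] [455.46438276 -23.89101036  80.        ] 0.138031949460879
[[ 689.6   20.6   74. ]
 [ 523.4    9.5   74. ]
 [ 532.7 -130.8   74. ]
 [ 702.8 -123.6   74. ]] [612.12569851 -56.05760844  74.        ]
dryer yaw 0.06568172439027518
0.06701920436421933
0.04209590701579762
lock [556.15321011 -60.82522301  90.        ]
slot -0.18398595215884347
```

```bash
python3 -m inch '[[0,0,0,0.95,-0.98,0.08,0],[0,0,0,0.95,-0.98,0.08,0],[0,0,0,0.95,-0.98,0.08,0],[0,0,0,0.95,-0.98,0.08,0],[0,0,0,0.95,-0.98,0.08,0],[0,0,0,0.95,-0.98,0.08,0],[0,0,0,0.95,-0.98,0.08,0],[0,0,0,0.95,-0.98,0.08,0]]' 60
python3 -m inch '[[0,0,0,0.95,-0.98,0.08,0],[0,0,0,0.95,-0.98,0.08,0],[0,0,0,0.95,-0.98,0.08,0],[0,0,0,0.95,-0.98,0.08,0],[0,0,0,0.95,-0.98,0.08,0],[0,0,0,0.95,-0.98,0.08,0],[0,0,0,0.95,-0.98,0.08,0],[0,0,0,0.95,-0.98,0.08,0]]'
python3 -m inch '[[0,0,-0.037,0,0,0,0],[0,0,-0.037,0,0,0,0],[0,0,-0.037,0,0,0,0],[0,0,-0.037,0,0,0,0],[0,0,-0.037,0,0,0,0],[0,0,-0.037,0,0,0,0],[0,0,-0.037,0,0,0,0],[0,0,-0.037,0,0,0,0]]'
python3 -m inch '[[0,0,-0.037,0,0,0,0],[0,0,-0.037,0,0,0,0],[0,0,-0.037,0,0,0,0],[0,0,0,0,0,0,0]]'
python3 - <<'E'
from h import *
f=snap('wrist','w0');s=r.sense();print(s['clock'],s['eef_pos'].round(1),s['tcp_rot'].round(3),s['contact_force'].round(1));print(np.round(f['cam_to_world'],2))
E
```

```text
clock: 0.77
eef_pos: [359.1, -300.3, 237.0]
tcp_rot: [-3.141, 0.0, 0.454]
contact_force: [0.6, 0.2, 0.2]
opening: 0.999
grasp_force: 0.0
clock: 1.43
eef_pos: [443.7, -40.7, 221.1]
tcp_rot: [-3.142, 0.0, 0.455]
contact_force: [-0.7, -0.8, 0.1]
opening: 0.996
grasp_force: 0.0
clock: 2.1
eef_pos: [443.5, -42.3, 221.0]
tcp_rot: [-3.141, 0.0, 1.391]
contact_force: [0.8, -0.3, 0.3]
opening: 1.001
grasp_force: 0.0
clock: 2.43
eef_pos: [443.5, -42.4, 221.1]
tcp_rot: [-3.141, -0.0, 1.739]
contact_force: [-0.1, 0.7, 0.2]
opening: 0.998
grasp_force: 0.0
2.4833 [443.5 -42.4 221.1] [-3.141 -0.     1.732] [ 0.2 -0.   0.9]
[[ 9.9000e-01  1.6000e-01  5.0000e-02  4.3248e+02]
 [ 1.7000e-01 -9.5000e-01 -2.7000e-01  2.7210e+01]
 [-0.0000e+00  2.7000e-01 -9.6000e-01  3.4145e+02]
 [ 0.0000e+00  0.0000e+00  0.0000e+00  1.0000e+00]]
```

View pics/w0.png

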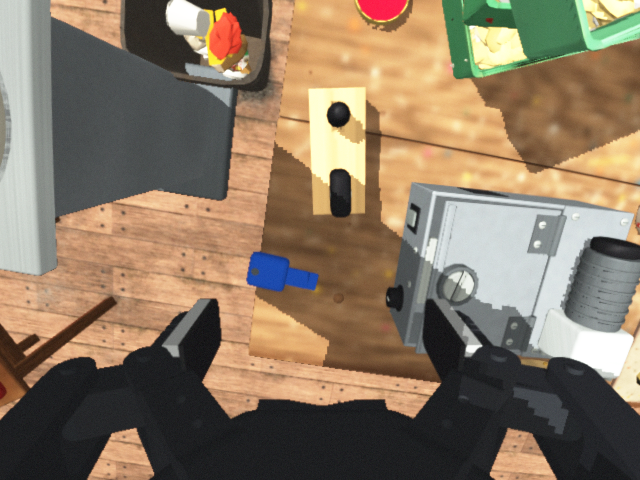

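The wrist view shows the block's top at (309,88)–(366,215), the wide handle at (340,192), the narrow handle at (338,114) and the lock head at (457,285).

```bash
cat >> h.py <<'E'
def cloud(f,u0,u1,v0,v1):
    uu,vv=np.meshgrid(np.arange(u0,u1),np.arange(v0,v1)); z=f['z_map'][v0:v1,u0:u1].ravel()
    p=cv2.undistortPoints(np.stack([uu.ravel(),vv.ravel()],1).astype(float)[:,None],K(f),np.array(f['dist'],float))[:,0]
    c=np.c_[p*z[:,None],z]; T=np.array(f['cam_to_world']); return (c@T[:3,:3].T+T[:3,3])[z>0]
def rect(P):
    (c,s,a)=cv2.minAreaRect(P[:,:2].astype(np.float32)); return np.round(c,1),np.round(s,1),a
E
python3 - <<'E'
from h import *
f=load('w0')
P=cloud(f,305,375,160,225);H=P[P[:,2]>75];print(len(H),H[:,2].min(),H[:,2].max(),np.median(H[:,2]),rect(H))
P=cloud(f,305,375,80,160);H=P[P[:,2]>75];print(len(H),np.median(H[:,2]),rect(H))
P=cloud(f,300,380,75,225);H=P[(P[:,2]>36)&(P[:,2]<43)];print(len(H),np.median(H[:,2]),rect(H))
B=np.array([pt(f,u,v,40) for u,v in [(309,88),(365,87),(366,214),(313,215)]]);print(B.round(1),B.mean(0))
P=cloud(f,440,476,265,305);A=np.c_[P[:,:2],np.ones(len(P))];print('hatch plane',P.mean(0),np.linalg.lstsq(A,P[:,2],rcond=None)[0])
f2=load('top0')
P=cloud(f2,340,372,335,360);H=P[P[:,2]>75];print(len(H),np.median(H[:,2]),rect(H))
E
```

```text
894 75.03252150135478 82.00267638935225 79.02720342881574 (array([452.6,  -6.8]), array([15.5, 35.7]), 10.918850898742676)
255 78.72804041575034 (array([441. ,  52.2]), array([12.7, 12.1]), 25.690263748168945)
5377 39.78657592265796 (array([446.9,  22.6]), array([ 46.4, 104.8]), 10.954523086547852)
[[414.8  69.7  40. ]
 [459.5  78.2  40. ]
 [481.3 -24.6  40. ]
 [435.  -33.4  40. ]] [447.62053664  22.49823708  40.        ]
hatch plane [553.35536841 -56.77150461  96.48316201] [-1.16485024e+00  2.61551444e-01  7.55907962e+02]
173 77.67625938088622 (array([452.7,  -8.5]), array([15.5, 34.3]), 10.801652908325195)
```

```bash
python3 -m inch '[[0,0,-0.008,0.66,0.31,0,0],[0,0,0,0.66,0.31,0,0],[0,0,0,0,0,1,0],[0,0,0,0,0,1,0],[0,0,0,0,0,0.8,0],[0,0,0,0,0,0,0]]'
python3 - <<'E'
from h import *
s=r.sense();print(s['clock'],s['eef_pos'].round(2),s['tcp_rot'].round(3),s['contact_force'].round(1))
f=snap('wrist','w1')
P=cloud(f,0,640,0,480);m=(abs(P[:,0]-452)<30)&(abs(P[:,1]+7)<32);P=P[m];H=P[(P[:,2]>75)&(P[:,2]<84)];print(len(H),np.median(H[:,2]),rect(H))
E
```

```text
clock: 2.98
eef_pos: [450.8, -7.0, 148.2]
tcp_rot: [-3.136, -0.001, 1.755]
contact_force: [-1.8, -0.0, -0.7]
opening: 0.999
grasp_force: 0.0
2.9833 [450.79  -6.99 148.17] [-3.136e+00 -1.000e-03  1.755e+00] [-1.8 -0.  -0.7]
1413 79.00203527740689 (array([452.8,  -6.1]), array([16.1, 35. ]), 10.187163352966309)
```

```bash
python3 -m inch '[[0,0,0,0,0.06,0.9,0],[0,0,0,0,0,0.9,0],[0,0,0,0,0,0.9,0],[0,0,0,0,0,0.53,0],[0,0,0,0,0,0,0],[0,0,0,0,0,0,0]]'
python3 -m inch '[[0,0,0,0,0,0,0.3],[0,0,0,0,0,0,0.5],[0,0,0,0,0,0,0.7],[0,0,0,0,0,0,0.85],[0,0,0,0,0,0,1],[0,0,0,0,0,0,1],[0,0,0,0,0,0,1],[0,0,0,0,0,0,1]]' 60
```

```text
clock: 3.53
eef_pos: [455.2, -7.0, 71.3]
tcp_rot: [-3.142, -0.0, 1.757]
contact_force: [0.7, 0.7, 0.1]
opening: 0.997
grasp_force: 0.0
clock: 4.2
eef_pos: [454.1, -7.0, 70.9]
tcp_rot: [-3.14, -0.0, 1.759]
contact_force: [-4.0, -0.7, 10.1]
opening: 0.175
grasp_force: 59.1
```

```bash
python3 -m inch '[[0,0,0,0,0,-0.3,1],[0,0,0,0,0,-0.6,1],[0,0,0,0,0,-0.9,1],[0,0,0,0,0,-0.9,1],[0,0,0,0,0,-0.9,1],[0,0,0,0,0,-0.8,1],[0,0,0,0,0,0,1],[0,0,0,0,0,0,1]]'
python3 - <<'E'
from h import *
s=r.sense();print(s['clock'],s['eef_pos'].round(2),s['tcp_rot'].round(3),s['contact_force'].round(1),s['wrist_torque'])
f=snap('wrist','w2')
f2=snap('side','s2')
for g in(f,f2):print(proj(g,[s['eef_pos'],s['eef_pos']-[0,0,55],[556,-61,90]]).round())
E
```

```text
clock: 4.87
eef_pos: [455.4, -6.9, 181.6]
tcp_rot: [3.139, 0.001, 1.758]
contact_force: [-1.2, -0.2, -0.3]
opening: 0.172
grasp_force: 58.5
4.8667 [455.41  -6.91 181.58] [3.139e+00 1.000e-03 1.758e+00] [-1.2 -0.2 -0.3] [ 0.02452978 -0.03237443  0.01585562]
[[320. 331.]
 [320. 279.]
 [444. 353.]]
[[227. 223.]
 [230. 251.]
 [289. 295.]]
```

View pics/w2.png

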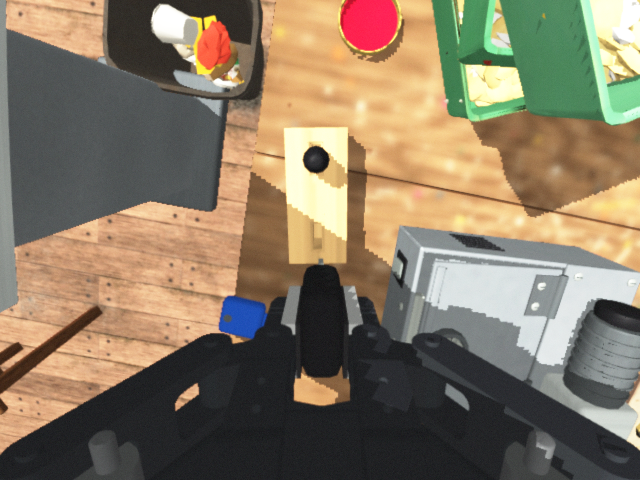

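The wrist view shows the key in the grip at (321,320), upright and standing clear of the block, with the empty pocket at (319,235). Next I measure the lock from the earlier wrist frame.

```bash
python3 - <<'E'
from h import *
f=load('w2')
P=cloud(f,295,350,255,350);m=(abs(P[:,0]-454)<30)&(abs(P[:,1]+7)<30)&(P[:,2]>150);Q=P[m];
top=Q[Q[:,2]>np.percentile(Q[:,2],90)-4]
print(np.percentile(Q[:,2],[5,25,50,75,95]).round(1),rect(top))
f=load('w0')
P=cloud(f,432,530,210,290);A=np.c_[P[:,:2]-[556,-61],np.ones(len(P))]
for i in range(5):
    c=np.linalg.lstsq(A,P[:,2],rcond=None)[0];k=abs(A@c-P[:,2])<3;A,P=A[k],P[k]
print('hatch',c,len(P))
a=f['pixels'][:,:,::-1][255:315,417:497];b=load('top0')['pixels'][:,:,::-1][257:317,352:432]
cv2.imwrite('pics/c2.png',np.hstack([cv2.resize(x,(400*1,300),interpolation=cv2.INTER_CUBIC) for x in(a,b)]))
s2=load('s2')['pixels'][:,:,::-1][190:310,180:340];cv2.imwrite('pics/c3.png',cv2.resize(s2,(800,600),interpolation=cv2.INTER_CUBIC))
E
```

```text
[163.1 180.3 188.8 190.2 196.3] (array([4.55e+02, 4.00e-01]), array([19.7, 21.9]), 11.403409004211426)
hatch [-1.49023533e-01 -1.69874799e-02  8.59378130e+01] 4763
```

View pics/c2.png

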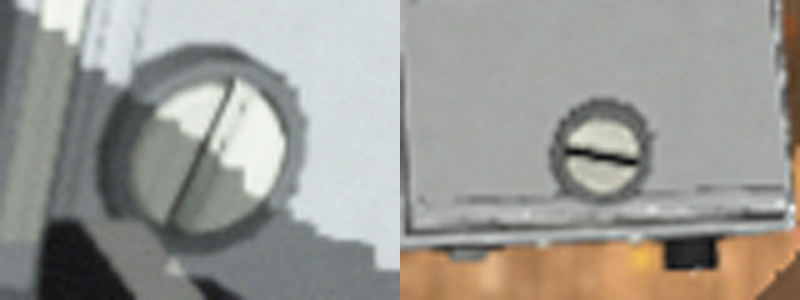

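View pics/c3.png

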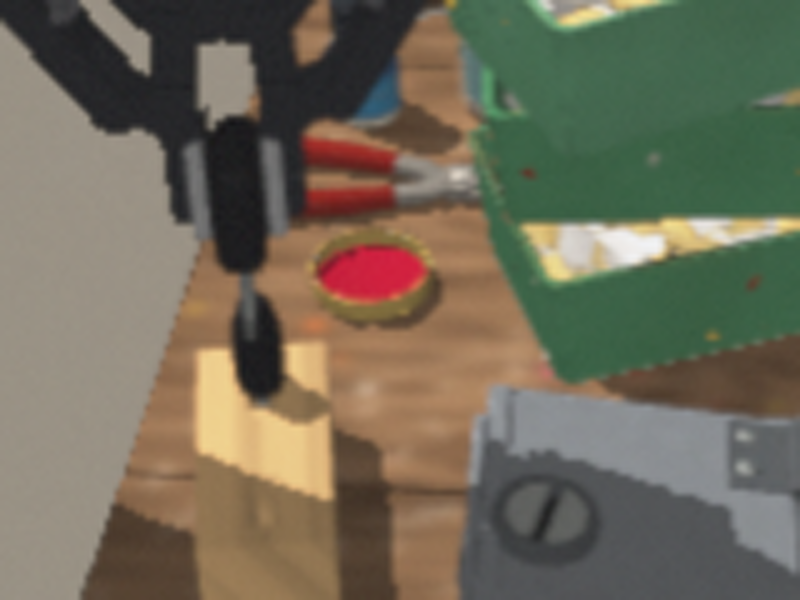

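In the wrist crop the head centre is at (208,155), with slot ends at (235,80) and (170,222). In the top crop the centre is at (202,157), with ends at (165,152) and (240,162). The side crop shows the key hanging straight, and the lock at (546,516).

```bash
python3 - <<'E'
from h import *
def q(f,x,y,u0,v0,z): return pt(f,u0+x/5-.4,v0+y/5-.4,z)
w,t,s=load('w0'),load('top0'),load('s2')
print('depths',pt(w,450,290),pt(w,465,280),pt(t,389,285),pt(t,395,290))
for z in(92,94):
  for n,f,u0,v0,pts in [('w',w,417,255,[(208,155),(235,80),(170,222)]),('t',t,352,257,[(202,157),(165,152),(240,162)]),('s',s,180,190,[(546,516),(562,490),(535,543)])]:
    c,a,b=[q(f,*p,u0,v0,z) for p in pts]; d=a-b; d*=np.sign(d[1]); print(z,n,c.round(1),np.arctan2(-d[0],d[1]).round(3),np.linalg.norm(d))
# dryer yaw from front edge/left edge corners in w0, box top z=74
a,b=pt(w,414,183,74),pt(w,633,212,74);print(np.arctan2((b-a)[1],(b-a)[0]),np.linalg.norm(b-a))
E
```

```text
depths [549.583428   -63.13151086  94.42996414] [559.70103785 -53.57423177  92.87575791] [559.27611092 -55.96274928  91.83729902] [551.04186905 -65.98987053  93.00228189]
92 w [556.1 -59.3  92. ] -0.139 25.23214251792755
92 t [554.3 -61.1  92. ] -0.105 25.600520013945015
92 s [555.4 -59.3  92. ] -0.236 25.15706843348651
94 w [555.2 -58.6  94. ] -0.139 25.029837966584953
94 t [554.2 -60.7  94. ] -0.105 25.539474404591385
94 s [555.7 -61.4  94. ] -0.236 25.07172674198608
0.04914713690160623 183.66775469523213
```

```bash
python3 -m inch '[[0,0,0,-0.71,0.88,0,1],[0,0,0,-0.71,0.88,0,1],[0,0,0,-0.71,0.88,0,1],[0,0,0,-0.71,0.88,0,1],[0,0,0.036,0,0,0.1,1],[0,0,0.036,0,0,0.1,1],[0,0,0.036,0,0,0.1,1],[0,0,0,0,0,0.1,1]]'
python3 -m inch '[[0,0,0,0,0,0.1,1],[0,0,0,0,0,0,1],[0,0,0,0,0,0,1]]'
python3 - <<'E'
from h import *
s=r.sense();print(s['clock'],s['eef_pos'].round(2),s['tcp_rot'].round(3),s['contact_force'].round(1),s['wrist_torque'].round(2))
f=snap('wrist','w3');g=snap('side','s3');t=snap('top','t3')
p=s['eef_pos']-[0,0,63]
print([proj(x,[p,[555,-60.2,93.5]]).round(1) for x in(f,g,t)])
c=proj(g,[p])[0].astype(int);im=g['pixels'][:,:,::-1][c[1]-35:c[1]+40,c[0]-50:c[0]+50]
print(c);cv2.imwrite('pics/c4.png',cv2.resize(im,(800,600),interpolation=cv2.INTER_CUBIC))
E
```

```text
clock: 5.63
eef_pos: [553.5, -60.3, 168.6]
tcp_rot: [-3.139, 0.0, 1.414]
contact_force: [0.2, 0.4, -1.1]
opening: 0.178
grasp_force: 58.6
clock: 5.88
eef_pos: [554.0, -60.1, 167.5]
tcp_rot: [-3.141, 0.0, 1.422]
contact_force: [-0.5, 0.3, -0.9]
opening: 0.176
grasp_force: 58.6
5.8833 [554.04 -60.11 167.46] [-3.141  0.     1.422] [-0.5  0.3 -0.9] [-0.05  0.02 -0.  ]
[array([[320.7, 273.8],
       [322.4, 267.2]]), array([[287.7, 287.2],
       [288.5, 292.5]]), array([[392.7, 287.7],
       [391.6, 287.5]])]
[287 287]
```

View pics/c4.png

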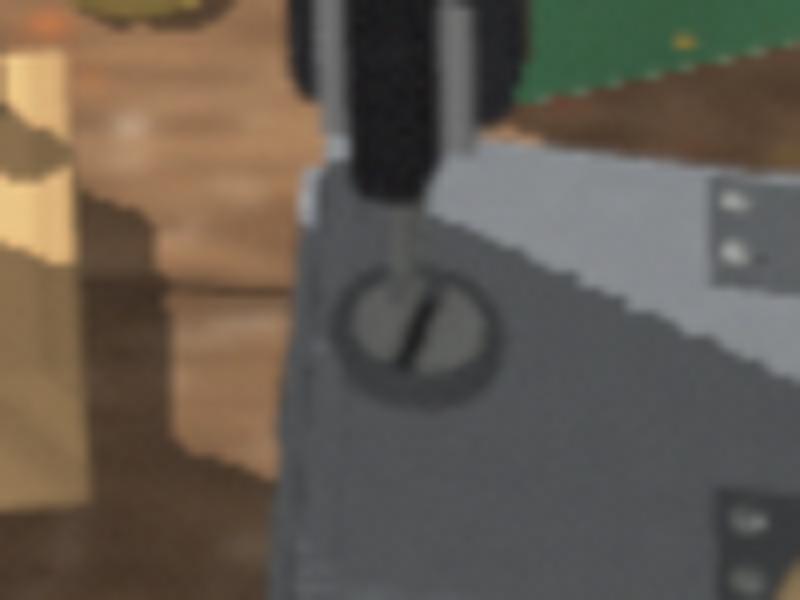

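View pics/w3.png

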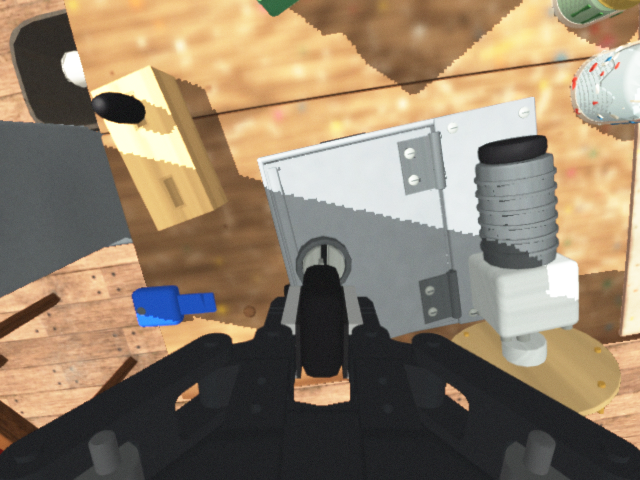

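The side crop shows the blade end at about (403,297), roughly 10 mm above the slot (centre (420,328)) and slightly in front of it. The wrist view shows the slot at (323,254), almost in line with the handle (322,300).

```bash
python3 - <<'E'
from h import *
f=load('w3');G=cv2.cvtColor(f['pixels'],cv2.COLOR_RGB2GRAY)
for v in range(240,266,3):print(v,G[v,306:340])
for v in (285,300,320):print(v,G[v,292:352])
g=load('side0' if 0 else 's3');H=cv2.cvtColor(g['pixels'],cv2.COLOR_RGB2GRAY)
for v in range(276,302):print(v,H[v,280:300])
for z in (92,93.5,95):
  a=pt(f,323.5,247,z);b=pt(f,323.5,260,z);print(a.round(1),b.round(1),np.arctan2(-(a-b)[0],(a-b)[1]))
E
```

```text
240 [139 135 116  88  70  68  68  70  68  70  69  73  79  79  84  87  87  88
  89  89  87  86  84  79  75  72  72  72  68  65  68  83 116 135]
243 [72 65 67 69 75 86 93 93 89 95 91 88 83 88 88 84 80 81 78 76 83 82 84 83
 83 85 84 80 80 87 83 81 80 73]
246 [ 74  83  87  91  88  86  88  81  86  93 105 107 108 116 105  47  32  32
  31  33  52 137 126 128 130 124 109  97  80  79  82  86  84  85]
249 [ 89  82  82  86  89 104 118 125 138 153 151 155 157 147 115  48  31  28
  30  28  55 140 128 141 152 156 155 149 145 137 120 112 103  92]
252 [ 85 100 117 129 135 141 150 160 159 159 160 155 156 145 115  51  27  29
  30  32  54 138 127 145 151 157 153 161 162 157 159 153 144 130]
255 [122 134 146 152 151 152 152 158 161 160 161 158 158 146 117  44  32  30
  29  28  52 133 129 146 153 155 159 160 157 160 162 163 159 157]
258 [144 156 158 154 156 154 152 156 162 160 159 156 145 130 108  78  69  41
  31  32  64 133 128 145 154 156 157 157 160 164 160 163 162 161]
261 [159 161 159 158 153 153 154 156 156 161 159 157 134 109 107 106 104  63
  35  28  66 131 135 143 152 157 157 158 165 162 162 161
[... 2243 characters left out ...]
68 86 92 93 92 85 62 37 45 73 91 94 95 93 95 88 72 58 63]
295 [61 62 75 88 91 88 78 53 35 59 81 92 94 95 95 93 84 69 59 64]
296 [59 59 65 73 82 81 65 41 46 72 89 94 94 95 92 87 75 60 58 67]
297 [61 61 62 62 63 63 52 41 54 78 89 89 89 89 81 69 62 60 58 68]
298 [66 62 61 63 62 61 58 54 59 72 79 77 74 70 61 62 60 60 61 74]
299 [70 65 62 61 62 63 63 62 64 65 65 64 64 63 61 60 58 59 69 80]
300 [75 71 65 63 63 62 63 63 63 61 63 60 61 60 61 61 60 67 76 82]
301 [80 77 75 69 66 64 62 64 62 62 62 62 61 60 62 64 70 76 81 84]
[557.5 -48.3  92. ] [556.3 -56.3  92. ] -0.146465856787776
[557.5 -47.8  93.5] [556.3 -55.8  93.5] -0.14646585678778756
[557.6 -47.4  95. ] [556.4 -55.3  95. ] -0.14646585678778598
```

```bash
python3 -m inch '[[0,0,0,0,0.072,0,1],[0,0,0,0,0,0.12,1],[0,0,0,0,0,0.12,1],[0,0,0,0,0,0.08,1],[0,0,0,0,0,0,1],[0,0,0,0,0,0,1]]'
python3 -m inch '[[0,0,0,0,0,0.06,1],[0,0,0,0,0,0.06,1],[0,0,0,0,0,0,1]]'
```

```text
clock: 6.53
eef_pos: [556.0, -60.5, 159.8]
tcp_rot: [-3.141, 0.0, 1.419]
contact_force: [0.0, 0.1, -1.2]
opening: 0.177
grasp_force: 58.6
clock: 6.78
eef_pos: [556.1, -60.5, 156.8]
tcp_rot: [-3.141, 0.0, 1.419]
contact_force: [-0.6, -0.6, -1.1]
opening: 0.175
grasp_force: 58.6
```

```bash
for i in 1; do python3 -m inch '[[0,0,0,0,0,0.06,1],[0,0,0,0,0,0,1]]'; python3 -m inch '[[0,0,0,0,0,0.06,1],[0,0,0,0,0,0,1]]'; python3 -m inch '[[0,0,0,0,0,0.06,1],[0,0,0,0,0,0,1]]';done
```

```text
clock: 6.95
eef_pos: [556.1, -60.5, 155.3]
tcp_rot: [-3.141, -0.0, 1.419]
contact_force: [-0.4, 0.5, -0.4]
opening: 0.181
grasp_force: 58.6
clock: 7.12
eef_pos: [556.1, -60.5, 153.8]
tcp_rot: [-3.141, -0.0, 1.419]
contact_force: [0.4, -0.2, -0.9]
opening: 0.178
grasp_force: 58.6
clock: 7.28
eef_pos: [556.1, -60.5, 152.3]
tcp_rot: [-3.141, -0.0, 1.419]
contact_force: [-0.1, 0.8, -1.1]
opening: 0.175
grasp_force: 58.6
```

```bash
python3 -m inch '[[0,0,0,0,0,0.06,1],[0,0,0,0,0,0,1]]'; python3 -m inch '[[0,0,0,0,0,0.06,1],[0,0,0,0,0,0,1]]';python3 -m inch '[[0,0,0,0,0,0.06,1],[0,0,0,0,0,0,1],[0,0,0,0,0,0,1]]'
python3 - <<'E'
from h import *
s=r.sense();print(s['contact_force'].round(1),s['wrist_torque'].round(2))
f=snap('side','s4');H=cv2.cvtColor(f['pixels'],cv2.COLOR_RGB2GRAY)
im=f['pixels'][:,:,::-1][260:320,250:330];cv2.imwrite('pics/c5.png',cv2.resize(im,(800,600),interpolation=cv2.INTER_CUBIC))
E
```

```text
clock: 7.45
eef_pos: [556.1, -60.5, 150.8]
tcp_rot: [-3.141, 0.0, 1.419]
contact_force: [-0.5, 0.1, 0.7]
opening: 0.178
grasp_force: 58.6
clock: 7.62
eef_pos: [556.0, -60.5, 149.3]
tcp_rot: [-3.141, 0.0, 1.419]
contact_force: [-0.7, 0.2, 0.2]
opening: 0.178
grasp_force: 58.8
clock: 7.87
eef_pos: [555.9, -60.5, 147.9]
tcp_rot: [-3.141, 0.0, 1.419]
contact_force: [-2.6, 0.5, -0.1]
opening: 0.178
grasp_force: 58.9
[-2.6  0.5 -0.1] [-0.05  0.44  0.01]
```

```bash
python3 -m inch '[[0,0,0,0,-0.03,0,1],[0,0,0,0,0,0,1],[0,0,0,0,0,0,1]]'; python3 -m inch '[[0,0,0,0,0,0.04,1],[0,0,0,0,0,0,1],[0,0,0,0,0,0,1]]';python3 -m inch '[[0,0,0,0,0,0.04,1],[0,0,0,0,0,0,1],[0,0,0,0,0,0,1]]'
```

```text
clock: 8.17
eef_pos: [555.7, -60.4, 148.2]
tcp_rot: [3.141, -0.0, 1.419]
contact_force: [-0.3, -0.4, 0.2]
opening: 0.18
grasp_force: 58.8
clock: 8.42
eef_pos: [555.6, -60.4, 147.1]
tcp_rot: [3.141, 0.0, 1.419]
contact_force: [-0.3, -1.0, 1.0]
opening: 0.179
grasp_force: 59.0
clock: 8.67
eef_pos: [555.5, -60.4, 146.0]
tcp_rot: [-3.142, 0.0, 1.419]
contact_force: [-0.1, -0.8, 2.0]
opening: 0.176
grasp_force: 59.1
```

View pics/c5.png

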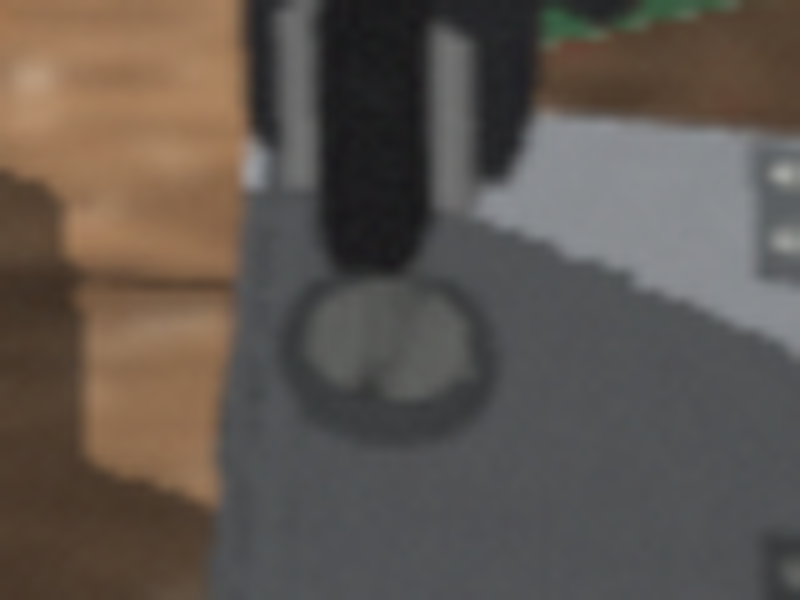

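The crop shows the blade seated in the slot, which the blade now covers; the handle is about 26 mm above the head. I'm pressing down in 1 mm steps.

```bash
f(){ grep -E "eef_pos|contact"; }; python3 -m inch '[[0,0,0,0,-0.004,0.04,1],[0,0,0,0,0,0,1],[0,0,0,0,0,0,1]]' |f; python3 -m inch '[[0,0,0,0,-0.004,0.04,1],[0,0,0,0,0,0,1],[0,0,0,0,0,0,1]]'|f;python3 -m inch '[[0,0,0,0,-0.004,0.04,1],[0,0,0,0,0,0,1],[0,0,0,0,0,0,1]]'|f
```

```text
eef_pos: [555.4, -60.4, 145.0]
contact_force: [-1.2, -1.1, 2.4]
eef_pos: [555.2, -60.4, 144.0]
contact_force: [-1.5, -1.9, 2.3]
eef_pos: [555.1, -60.4, 143.0]
contact_force: [-1.9, -1.9, 2.8]
```

```bash
f(){ grep -E "eef_pos|contact"; }; python3 -m inch '[[0,0,0,-0.02,-0.02,0.04,1],[0,0,0,0,0,0,1],[0,0,0,0,0,0,1]]' |f; python3 -m inch '[[0,0,0,0,-0.008,0.04,1],[0,0,0,0,0,0,1],[0,0,0,0,0,0,1]]'|f;python3 -m inch '[[0,0,0,0,-0.008,0.04,1],[0,0,0,0,0,0,1],[0,0,0,0,0,0,1]]'|f
```

```text
eef_pos: [554.9, -60.6, 142.1]
contact_force: [0.2, 0.6, 3.4]
eef_pos: [554.7, -60.6, 141.1]
contact_force: [0.2, 2.1, 4.8]
eef_pos: [554.6, -60.7, 140.2]
contact_force: [2.4, 1.2, 3.6]
```

```bash
f(){ grep -E "eef_pos|contact"; }; python3 -m inch '[[0,0,0,0,0,0.04,1],[0,0,0,0,0,0,1],[0,0,0,0,0,0,1]]' |f; python3 -m inch '[[0,0,0,0,0,0.04,1],[0,0,0,0,0,0,1],[0,0,0,0,0,0,1]]'|f;python3 -m inch '[[0,0,0,0,0,0.03,1],[0,0,0,0,0,0,1],[0,0,0,0,0,0,1]]'|f
```

```text
eef_pos: [554.5, -60.7, 139.1]
contact_force: [3.3, 0.9, 4.4]
eef_pos: [554.4, -60.7, 138.1]
contact_force: [1.9, 1.6, 4.8]
eef_pos: [554.4, -60.7, 137.4]
contact_force: [1.4, 1.1, 6.3]
```

```bash
f(){ grep -E "eef_pos|contact"; }; python3 -m inch '[[0,0,0,0,0,0.024,1],[0,0,0,0,0,0,1],[0,0,0,0,0,0,1]]' |f; python3 -m inch '[[0,0,0,0,0,0.024,1],[0,0,0,0,0,0,1],[0,0,0,0,0,0,1]]'|f; python3 - <<'E'
from h import *
f=[grab_frame('side')][0];import numpy as np
print(r.sense()['contact_force'].round(1))
P=cloud(f,285,300,284,303);
print(r.sense()['contact_force'].round(1))
f=grab_frame('top');P=cloud(f,360,420,262,280);A=np.c_[P[:,:2]-[556,-61],np.ones(len(P))]
for i in range(5):
    c=np.linalg.lstsq(A,P[:,2],rcond=None)[0];k=abs(A@c-P[:,2])<4;A,P=A[k],P[k]
print('hatch',c,len(P));print(r.sense()['contact_force'].round(1))
E
```

```text
eef_pos: [554.3, -60.7, 136.8]
contact_force: [1.1, 1.3, 4.9]
eef_pos: [554.3, -60.7, 136.3]
contact_force: [1.6, 0.6, 5.5]
[0.9 1.7 6.2]
[0.9 1.7 6.2]
hatch [ -7.35971889   2.41554219 226.46431291] 59
[0.6 1.6 5.9]
```

```bash
f(){ grep -E "eef_pos|contact"; }; for i in 1 ; do python3 -m inch '[[0,0,0,0,0,0.024,1],[0,0,0,0,0,0,1],[0,0,0,0,0,0,1]]' |f; python3 -m inch '[[0,0,0,0,0,0.024,1],[0,0,0,0,0,0,1],[0,0,0,0,0,0,1]]'|f;python3 -m inch '[[0,0,0,0,0,0.024,1],[0,0,0,0,0,0,1],[0,0,0,0,0,0,1]]'|f;done
```

```text
eef_pos: [554.3, -60.7, 135.7]
contact_force: [0.7, 1.6, 6.4]
eef_pos: [554.3, -60.7, 135.1]
contact_force: [1.1, 0.2, 7.6]
eef_pos: [554.3, -60.7, 134.8]
contact_force: [-0.1, 1.4, 9.8]
```

```bash
python3 -m inch '[[0,0,0.02,0,0,0,1],[0,0,0.02,0,0,0,1],[0,0,0.02,0,0,0,1],[0,0,0,0,0,0,1],[0,0,0,0,0,0,1]]'; python3 - <<'E'
from h import *
s=r.sense();print(s['contact_force'].round(1),s['wrist_torque'].round(3))
E
```

```text
clock: 12.68
eef_pos: [554.1, -60.8, 134.8]
tcp_rot: [-3.141, 0.0, 1.23]
contact_force: [-1.7, 1.8, 10.9]
opening: 0.174
grasp_force: 60.2
[-1.7  1.8 10.9] [0.159 0.188 0.052]
```

```bash
python3 -m inch '[[0,0,0.02,0,0,0,1],[0,0,0.02,0,0,0,1],[0,0,0.02,0,0,0,1],[0,0,0,0,0,0,1],[0,0,0,0,0,0,1]]'; python3 - <<'E'
from h import *
s=r.sense();print(s['contact_force'].round(1),s['wrist_torque'].round(3))
E
```

```text
clock: 13.1
eef_pos: [553.9, -60.8, 134.8]
tcp_rot: [-3.141, 0.0, 1.042]
contact_force: [-1.2, 1.2, 10.4]
opening: 0.176
grasp_force: 60.3
[-1.2  1.2 10.4] [0.129 0.288 0.074]
```

```bash
python3 -m inch '[[0,0,0.02,0,0,0,1],[0,0,0.02,0,0,0,1],[0,0,0.02,0,0,0,1],[0,0,0,0,0,0,1],[0,0,0,0,0,0,1]]'; python3 - <<'E'
from h import *
s=r.sense();print(s['contact_force'].round(1),s['wrist_torque'].round(3))
E
python3 -m inch '[[0,0,0.02,0,0,0,1],[0,0,0.02,0,0,0,1],[0,0,0.02,0,0,0,1],[0,0,0,0,0,0,1],[0,0,0,0,0,0,1]]'; python3 - <<'E'
from h import *
s=r.sense();print(s['contact_force'].round(1),s['wrist_torque'].round(3))
E
```

```text
clock: 13.52
eef_pos: [553.8, -60.8, 134.7]
tcp_rot: [-3.141, 0.001, 0.854]
contact_force: [-2.1, 0.4, 11.8]
opening: 0.176
grasp_force: 60.3
[-2.1  0.4 11.8] [0.193 0.376 0.065]
clock: 13.93
eef_pos: [553.8, -60.9, 134.7]
tcp_rot: [-3.141, 0.001, 0.665]
contact_force: [-2.6, 0.6, 11.9]
opening: 0.178
grasp_force: 60.3
[-2.6  0.6 11.9] [ 0.093  0.398 -0.011]
```

```bash
python3 -m inch '[[0,0,0.02,0,0,0,1],[0,0,0.02,0,0,0,1],[0,0,0.02,0,0,0,1],[0,0,0.02,0,0,0,1],[0,0,0,0,0,0,1],[0,0,0,0,0,0,1]]'; python3 - <<'E'
from h import *
s=r.sense();print(s['contact_force'].round(1),s['wrist_torque'].round(3))
E
python3 -m inch '[[0,0,0.02,0,0,0,1],[0,0,0.02,0,0,0,1],[0,0,0.02,0,0,0,1],[0,0,0,0,0,0,1],[0,0,0,0,0,0,1]]'; python3 - <<'E'
from h import *
s=r.sense();print(s['contact_force'].round(1),s['wrist_torque'].round(3))
E
```

```text
clock: 14.43
eef_pos: [553.8, -60.9, 134.7]
tcp_rot: [3.142, 0.001, 0.414]
contact_force: [-3.0, -0.1, 11.6]
opening: 0.178
grasp_force: 60.4
[-3.  -0.1 11.6] [-0.045  0.391  0.001]
clock: 14.85
eef_pos: [553.7, -61.0, 134.8]
tcp_rot: [3.141, 0.001, 0.225]
contact_force: [-3.0, 0.6, 11.0]
opening: 0.184
grasp_force: 60.5
[-3.   0.6 11. ] [-0.104  0.493  0.039]
```

```bash
python3 -m inch '[[0,0,0.018,0,0,0,1],[0,0,0.018,0,0,0,1],[0,0,0.018,0,0,0,1],[0,0,0,0,0,0,1],[0,0,0,0,0,0,1]]'; python3 - <<'E'
from h import *
s=r.sense();print(s['contact_force'].round(1),s['wrist_torque'].round(3))
E
python3 -m inch '[[0,0,0.012,0,0,0,1],[0,0,0.012,0,0,0,1],[0,0,0,0,0,0,1],[0,0,0,0,0,0,1]]'; python3 - <<'E'
from h import *
s=r.sense();print(s['contact_force'].round(1),s['wrist_torque'].round(3))
f=snap('wrist','w5');G=cv2.cvtColor(f['pixels'],cv2.COLOR_RGB2GRAY)
c=proj(f,[s['eef_pos']-[0,0,57]])[0];print(c)
E
```

```text
clock: 15.27
eef_pos: [553.6, -61.1, 134.7]
tcp_rot: [3.141, 0.001, 0.056]
contact_force: [-2.9, -0.8, 11.8]
opening: 0.18
grasp_force: 60.5
[-2.9 -0.8 11.8] [-0.203  0.548  0.057]
clock: 15.6
eef_pos: [553.6, -61.1, 134.7]
tcp_rot: [3.141, 0.001, -0.02]
contact_force: [-3.1, -1.3, 11.9]
opening: 0.176
grasp_force: 60.5
[-3.1 -1.3 11.9] [-0.176  0.541  0.061]
[322.6976069 277.2578027]
```

```bash
python3 -m inch '[[0,0,0.012,0,0,0,1],[0,0,0,0,0,0,1],[0,0,0,0,0,0,1]]'; python3 - <<'E'
from h import *
s=r.sense();print(s['contact_force'].round(1),s['wrist_torque'].round(3))
E
python3 -m inch '[[0,0,0,0,0,-0.06,1],[0,0,0,0,0,-0.06,1],[0,0,0,0,0,0,1]]'
python3 -m inch '[[0,0,0,0,0,-0.1,1],[0,0,0,0,0,-0.1,1],[0,0,0,0,0,-0.3,1],[0,0,0,0,0,-0.6,1],[0,0,0,0,0,-0.6,1],[0,0,0,0,0,0,1]]'
python3 - <<'E'
from h import *
s=r.sense();print(s['contact_force'].round(1),s['wrist_torque'].round(3))
f=snap('top','t6');w=snap('wrist','w6');g=snap('side','s6')
ims=[]
for x in(f,w,g):
    c=proj(x,[[553.6,-61,80]])[0].astype(int);print(c)
    ims.append(cv2.resize(x['pixels'][:,:,::-1][c[1]-30:c[1]+30,c[0]-26:c[0]+26],(260,300),interpolation=cv2.INTER_CUBIC))
cv2.imwrite('pics/c6.png',np.hstack(ims))
E
```

```text
clock: 15.9
eef_pos: [553.6, -61.1, 134.7]
tcp_rot: [3.141, 0.001, -0.057]
contact_force: [-2.8, -0.4, 12.3]
opening: 0.176
grasp_force: 60.5
[-2.8 -0.4 12.3] [-0.21   0.523  0.086]
clock: 16.15
eef_pos: [553.4, -61.0, 136.9]
tcp_rot: [3.141, 0.002, -0.057]
contact_force: [-1.0, -2.0, 0.6]
opening: 0.177
grasp_force: 58.9
clock: 16.65
eef_pos: [555.8, -60.7, 182.8]
tcp_rot: [-3.142, -0.004, -0.057]
contact_force: [-0.3, 0.2, 0.3]
opening: 0.175
grasp_force: 58.6
[-0.3  0.2  0.3] [-0.002 -0.052  0.021]
[390 288]
[323 255]
[287 299]
```

View pics/c6.png

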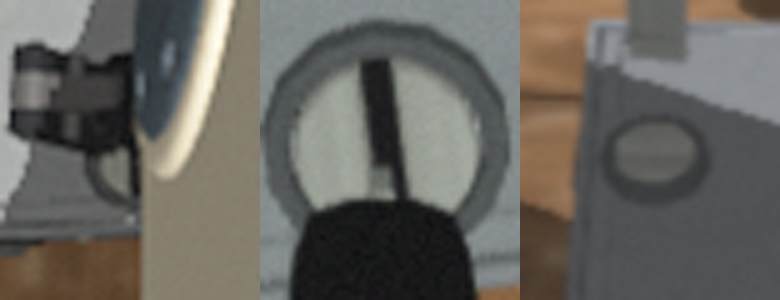

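The middle crop shows the slot pointing front to back, running from (377,60) to (398,195), and the key clear of it. I'll check the cam angle and the hatch level numerically.

```bash
python3 - <<'E'
from h import *
f=load('w6')
a,b=pt(f,320.4,237,78),pt(f,324.6,264,78);print('slot yaw',np.arctan2((a-b)[1],(a-b)[0]))
P=cloud(f,200,440,150,300);P=P[(abs(P[:,0]-575)<22)&(abs(P[:,1]+57)<50)&(P[:,2]<95)];A=np.c_[P[:,:2]-[553.6,-61],np.ones(len(P))]
for i in range(8):
    c=np.linalg.lstsq(A,P[:,2],rcond=None)[0];k=abs(A@c-P[:,2])<2.5;A,P=A[k],P[k]
print('hatch',c,len(P))
s=r.sense();print(s['eef_pos'],s['tcp_rot'])
E
```

```text
slot yaw 0.09189412857574156
hatch [2.42890831e-02 2.93585801e-03 7.14235308e+01] 8022
[553.98893496 -60.5947445  179.55925245] [-3.14146329e+00  6.13794705e-05 -5.72201470e-02]
```

```bash
python3 -m inch '[[0,0,0,-0.83,-0.382,0,1],[0,0,0,-0.83,-0.382,0,1],[0,0,0,-0.83,-0.382,0,1],[0,0,0,-0.83,-0.382,0,1],[0,0,0,-0.83,-0.382,0,1],[0,0,0,0,0,0,1]]'
python3 -m inch '[[0,0,-0.0386,0,0,0,1],[0,0,-0.0386,0,0,0,1],[0,0,-0.0386,0,0,0,1],[0,0,-0.0386,0,0,0,1],[0,0,-0.0386,0,0,0,1],[0,0,-0.0386,0,0,0,1],[0,0,-0.0386,0,0,0,1],[0,0,-0.0386,0,0,0,1]]'
python3 -m inch '[[0,0,-0.0386,0,0,0,1],[0,0,-0.0386,0,0,0,1],[0,0,-0.0386,0,0,0,1],[0,0,-0.0386,0,0,0,1],[0,0,-0.0386,0,0,0,1],[0,0,-0.0386,0,0,0,1],[0,0,-0.0386,0,0,0,1],[0,0,0,0,0,0,1]]'
python3 -m inch '[[0,0,0,0,0,0,1],[0,0,0,0,0,0,1]]'
python3 - <<'E'
from h import *
s=r.sense();print(s['eef_pos'].round(2),s['tcp_rot'].round(3),s['contact_force'].round(1))
g=snap('wrist','w7');G=cv2.cvtColor(g['pixels'],cv2.COLOR_RGB2GRAY)
P=cloud(g,240,400,80,300);H=P[(P[:,2]>37)&(P[:,2]<43)];H=H[(abs(H[:,0]-447)<40)&(abs(H[:,1]-22)<65)];print(len(H),rect(H))
B=np.array([452.9,-7]);a=.191
for dy in(-10.5,10.5):
  for dx in(-3.5,3.5): print(proj(g,[[B[0]+dx*np.cos(a)-dy*np.sin(a),B[1]+dx*np.sin(a)+dy*np.cos(a),40]]).round(1))
print(proj(g,[s['eef_pos']-[0,0,63]]))
for v in range(220,262,3):print(v,G[v,300:342])
E
```

```text
clock: 17.3
eef_pos: [448.5, -5.9, 178.3]
tcp_rot: [-3.141, 0.006, -0.057]
contact_force: [-0.9, -0.7, -0.7]
opening: 0.178
grasp_force: 58.6
clock: 17.97
eef_pos: [453.4, -7.2, 179.1]
tcp_rot: [-3.141, 0.001, 0.919]
contact_force: [0.6, -1.1, -0.1]
opening: 0.177
grasp_force: 58.7
clock: 18.63
eef_pos: [453.4, -7.2, 179.2]
tcp_rot: [-3.141, -0.0, 1.767]
contact_force: [0.4, 0.1, -0.6]
opening: 0.176
grasp_force: 58.7
clock: 18.8
eef_pos: [453.3, -7.2, 179.4]
tcp_rot: [-3.141, -0.0, 1.758]
contact_force: [-0.4, -0.3, -0.9]
opening: 0.177
grasp_force: 58.7
[453.33  -7.18 179.43] [-3.141 -0.     1.758] [-0.4 -0.3 -0.9]
7427 (array([447. ,  22.7]), array([ 46.2, 104.7]), 11.417664527893066)
[[315.8 250.9]]
[[324.6 250.9]]
[[315.5 225. ]]
[[324.6 224.9]]
[[320.21299889 273.56130503]]
220 [194 197 198 198 198 197 194 191 188 187 183 182 177 177 186 185 187 202
 245 248 249 249 250 250 249 250 250 249 250 250 250 250 250 250 250 250
 250 250 250 248 247 246]
223 [196 196 193 196 198 196 194 192 188 185 182 180 177 162 157 155 156 162
 169 177 186 220 226 206 237 246 247 248 250 250 250 250
[... 1454 characters left out ...]
 [195 195 197 196 196 197 192 192 189 190 182 181 178 177 166 163 153 149
 154 155 155 153 152 153 159 174 172 174 185 189 188 190 189 190 189 188
 188 190 187 182 177 172]
253 [193 196 194 193 195 197 194 192 189 188 185 182 179 179 175 172 174 170
 172 168 168 168 169 177 178 183 181 183 188 191 189 191 190 188 187 188
 191 190 188 185 177 173]
256 [194 192 193 194 196 196 194 192 189 185 183 184 180 178 177 174 176 173
 173 174 173 171 174 180 185 189 185 187 188 190 189 190 189 190 189 191
 191 189 184 181 178 173]
259 [196 195 195 191 194 194 195 189 188 189 184 181 180 180 177 173 175 172
 145 112 104 107 113 162 182 187 189 187 184 187 187 191 190 189 188 189
 189 190 187 182 174 171]
```

```bash
python3 -m inch '[[0,0,0,0,0,0.8,1],[0,0,0,0,0,0.8,1],[0,0,0,0,0,0.8,1],[0,0,0,0,0,0.48,1],[0,0,0,0,0,0,1],[0,0,0,0,0,0,1]]'
python3 -m inch '[[0,0,0,0,0,0.1,1],[0,0,0,0,0,0.1,1],[0,0,0,0,0,0.1,1],[0,0,0,0,0,0,1]]'
python3 -m inch '[[0,0,0,0,0,0.1,1],[0,0,0,0,0,0.1,1],[0,0,0,0,0,0.1,1],[0,0,0,0,0,0,1]]'
```

```text
clock: 19.35
eef_pos: [453.0, -7.1, 107.4]
tcp_rot: [-3.14, -0.0, 1.76]
contact_force: [-0.3, 0.5, -0.4]
opening: 0.182
grasp_force: 58.7
clock: 19.68
eef_pos: [453.4, -7.1, 100.4]
tcp_rot: [3.141, 0.0, 1.761]
contact_force: [0.5, -0.4, -0.5]
opening: 0.175
grasp_force: 58.7
clock: 20.02
eef_pos: [453.1, -7.1, 92.3]
tcp_rot: [-3.141, -0.0, 1.762]
contact_force: [-0.6, -0.0, -0.9]
opening: 0.181
grasp_force: 58.7
```

In the pocket cleanly; lowering further.

```bash
python3 -m inch '[[0,0,0,0,0,0.16,1],[0,0,0,0,0,0.16,1],[0,0,0,0,0,0.16,1],[0,0,0,0,0,0.16,1],[0,0,0,0,0,0,1],[0,0,0,0,0,0,1]]'
python3 -m inch '[[0,0,0,0,0,0.08,1],[0,0,0,0,0,0,1],[0,0,0,0,0,0,1]]'
python3 -m inch '[[0,0,0,0,0,0.05,1],[0,0,0,0,0,0,1],[0,0,0,0,0,0,1]]'
```

```text
clock: 20.52
eef_pos: [453.1, -7.1, 76.4]
tcp_rot: [-3.141, -0.0, 1.762]
contact_force: [-0.5, 0.4, -0.7]
opening: 0.179
grasp_force: 58.7
clock: 20.77
eef_pos: [453.4, -7.1, 74.8]
tcp_rot: [3.142, -0.0, 1.762]
contact_force: [0.2, 0.2, -1.8]
opening: 0.177
grasp_force: 58.7
clock: 21.02
eef_pos: [453.3, -7.1, 73.5]
tcp_rot: [3.142, 0.0, 1.762]
contact_force: [-0.2, -0.1, -0.7]
opening: 0.175
grasp_force: 58.7
```

```bash
python3 -m inch '[[0,0,0,0,0,0.05,1],[0,0,0,0,0,0,1],[0,0,0,0,0,0,1]]'
python3 -m inch '[[0,0,0,0,0,0.04,1],[0,0,0,0,0,0,1],[0,0,0,0,0,0,1]]'
python3 -m inch '[[0,0,0,0,0,0.03,1],[0,0,0,0,0,0,1],[0,0,0,0,0,0,1]]'
```

```text
clock: 21.27
eef_pos: [453.3, -7.1, 72.2]
tcp_rot: [-3.141, -0.0, 1.762]
contact_force: [0.3, -0.1, -1.2]
opening: 0.179
grasp_force: 58.7
clock: 21.52
eef_pos: [453.3, -7.1, 71.2]
tcp_rot: [-3.141, -0.0, 1.762]
contact_force: [0.2, 0.3, -1.1]
opening: 0.173
grasp_force: 58.7
clock: 21.77
eef_pos: [453.4, -7.1, 71.0]
tcp_rot: [3.142, 0.0, 1.762]
contact_force: [-2.1, -0.0, 7.2]
opening: 0.178
grasp_force: 60.1
```

Handle landed on the block. Releasing and withdrawing.

```bash
python3 -m inch '[[0,0,0,0,0,0,0.7],[0,0,0,0,0,0,0.5],[0,0,0,0,0,0,0.2],[0,0,0,0,0,0,0],[0,0,0,0,0,0,0],[0,0,0,0,0,0,0],[0,0,0,0,0,0,0],[0,0,0,0,0,0,0]]'
python3 -m inch '[[0,0,0,0,0,-0.3,0],[0,0,0,0,0,-0.6,0],[0,0,0,0,0,-1,0],[0,0,0,0,0,-1,0],[0,0,0,0,0,-1,0],[0,0,0,0,0,-1,0],[0,0,0,0,0,0,0],[0,0,0,0,0,0,0]]'
python3 - <<'E'
from h import *
g=snap('wrist','w8')
P=cloud(g,0,640,0,480);m=(abs(P[:,0]-452)<30)&(abs(P[:,1]+7)<32);P=P[m];H=P[(P[:,2]>75)&(P[:,2]<90)];print(len(H),np.median(H[:,2]),rect(H))
P=cloud(g,0,640,0,480);H=P[(abs(P[:,0]-442)<30)&(abs(P[:,1]-52)<25)&(P[:,2]>75)];print(len(H),rect(H))
f=snap('top','t8')
P=cloud(f,365,415,257,280);A=np.c_[P[:,:2]-[553.6,-61],np.ones(len(P))]
print('hatch',np.linalg.lstsq(A,P[:,2],rcond=None)[0]);print(r.sense()['eef_pos'])
E
```

```text
clock: 22.43
eef_pos: [453.3, -7.1, 70.5]
tcp_rot: [-3.142, 0.0, 1.762]
contact_force: [-0.7, -0.3, -0.4]
opening: 1.003
grasp_force: 0.0
clock: 23.1
eef_pos: [454.3, -7.1, 194.8]
tcp_rot: [3.138, 0.001, 1.762]
contact_force: [-0.2, -1.0, 0.1]
opening: 0.999
grasp_force: 0.0
968 79.03959257498025 (array([454.1,  -5.8]), array([16., 35.]), 11.406695365905762)
297 (array([441.2,  52.2]), array([12.9, 12.6]), 10.309189796447754)
hatch [3.21088644e-02 5.07957462e-03 6.96309980e+01]
[452.88747446  -7.09658581 192.76682124]
```

The key is home: its top is at 79 mm and it stands square in its pocket. The hatch is down and locked, and the narrow key hasn't moved.

```bash
python3 -c "
from rig import r
print(r.sign_off())"
```

```text
the job is handed in; nothing more can be done
None
```

The hatch is down and locked with its slot front to back (about 1.53 rad measured), the wide key is back upright in its pocket, and the job was handed in at about 23 s with no verdict shown.

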